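# Open the drum bearing keeper on a seismograph recorder and hold it up

### The arm

A 6-joint arm with a two-finger parallel gripper is mounted at the origin on the work surface. World frame = base frame: x ahead of the robot, y to its left, z up, the work surface at z = 0. Lengths are in m, angles in degrees, forces in N, time in s.
With the tool pointing down it reaches from about 0.4 to 0.825 m from the base axis. Payload 7 kg.
Tool frame: the origin (TCP) lies between the finger pads; the fingertips stand 19 mm ahead of it and the grasp point (between the pads) is the TCP; x points along the fingers, y is the direction in which the jaws open and shut, and the axes are right-handed (so a half turn about x gives the same grasp; the last joint's range is limited). The gripper opens to 88 mm and grips with 3 to 60 N. Pads are 19 mm wide; open, the fingers measure 130 mm over their backs; the gripper's body (78 mm by 193 mm) begins 47 mm behind the grasp point.
Start: joints at [92.137, 20.546, 0.682, 0, -70.136, -16.507], TCP at [0.168, 0.654, 0.246] pointing down, gripper open.
Joint ranges: [-176.03, 176.03], [-82.01, 121.73], [-58.28, 71.71], [-173.87, 95.51], [-174.79, -0.11], [-173.66, 173.66]. Speed limits (degrees/s): [136.94, 136.94, 172.46, 180, 180, 180].

### API

Orientations are given as [roll, pitch, yaw] about the fixed x, y, z axes, in that order (R = Rz(yaw) Ry(pitch) Rx(roll)).
In Python, from plant import * gives the robot as it stands.
- The arm moves only by the tool step_arm, never from a script. Its argument "steps" is a list of rows, each a list of 2 entries, a list of its own where there are three numbers: the shift along the tool's x, y, z in units of 0.02 m (1.0 is 0.02 m), then the turn about the tool's x in units of 6 degrees (1.0 is 6 degrees). A call has 1 to 20 rows; each row shifts and turns the commanded pose from where the row before left it, along the tool's axes as they then stand; what a row does not reach is not made up. A row lasts 1/12 s, in which the tool goes at most 41.7 mm and 7.16 degrees, less where a joint would pass 70% of its speed; a pose out of reach is approached as far as the arm can. A call with a number of a shift or a turn outside -1 to 1 is refused whole. A call with a gripper value outside its range is refused whole. "fingers" is the closure, from 0 (fully open) to 1 (shut), set as the call begins (left out, the last holds). The fingers move at their own pace and stop on an object; "grip_force" is the grip in N (left out, the last holds). Time passes only in rows, so rows that do not move let the fingers close. It gives the time, the measured TCP pose, the force and the opening at its end, in the units of the state.
- get_state(): the state, without advancing time (a new reading comes with each control period).
- capture(name): name is "scene" or "side" or "wrist"; returns the picture (420x560x3 uint8, blue, green, red); there is no depth.
- camera_model(name): a dict with "intrinsics" (3x3 intrinsics, pixels), "rvec" (rotation vector, rad) and "tvec" (3), from world to camera coordinates, as OpenCV has them. Camera axes: x right, y down, z forward; pixel columns grow to the right and rows downward; lengths in m; the calibration is good to about 2 mm. A picture is of the moment at which its call begins: read the wrist's pose just before it. camera_model takes no time and is no camera call; for the wrist camera it gives the pose at the moment of the call.
- close_job(): hands the job in, once; it reports no verdict.
The state is a dict: "time_s": time; "joints": joint angles; "qd": joint speeds; "joint_torque": joint torques, N m; "tcp_pos": TCP position; "eef_rot": TCP orientation; "contact_force": force on the tool from outside, world axes, zero at the start; "moment": the same for the moment, N m; "gripper_width": finger opening in m.
Only numpy, scipy, OpenCV 4.12 (cv2) and the standard library are available. Lean on these libraries where they do the work, as an engineer would, in place of code of your own. Each camera call takes 0.05 s, during which the arm holds its last target.

### The job

The record on the seismograph drum is finished and a colleague is waiting to take the drum out. At the end of the drum away from the pen carriage, pull the upright latch tab outwards (away from the drum) against its spring, lift the hinged bearing keeper off the ball of the drum shaft, and finish while holding it raised at about 45 degrees; it falls shut if let go. Leave the keeper at the pen carriage's end shut and latched, and do not press on the drum or the pen carriage.

Things in the scene. Friction and masses are not known exactly. Their poses are not given: they have to be found in the camera images.
- recorder: portable drum recorder in the open lower half of a cream-painted case, 340 (x) x 580 (y) x 90 mm high, fixed on the desk. Origin: centre of its underside. Its y axis runs along the drum (+y is the left end seen from the robot, -y the right end), x points away from the robot, z up. The drum axis is at x 30, z 135 mm in this frame.
- drum: paper-covered drum along the recorder's y axis, 178 mm over its black flanges, 280 mm long (y -140 to +140), turns freely; its top is 224 mm above the desk. Steel shaft balls, 26 mm across, stick out at y = +170 and -170 and sit in a bearing stand at each end. Origin: middle of the drum on its axis; its y axis runs along the shaft.
- pen_carriage_mid (a point): middle of the pen carriage's block: aluminium block 46 mm long (y) with an upright dark motor cylinder (32 mm across) and a thin pen arm reaching to the drum; on the guide rail in front of the drum (recorder x -115 mm), 60 to 115 mm to one side of the drum's middle. It stands at either the left or the right end; its top is 162 mm above the desk. It does not slide.
- limit_block_mid (a point): middle of the limit-switch block, a small clamp 18 mm long (y) without motor or pen, on the same rail near the other end.
- tab_left (a point): grip point of the left (+y) latch tab, recorder x -20, y +226, z 171 mm when shut. The tab is an upright steel plate 24 mm wide (x), 10 mm thick (y), top edge 19 mm above this point, both faces free. 36 mm below this point a round 8 mm stem runs from it inwards to the keeper arm; the gap between tab and arm is 38 mm. Pulled outwards, in the recorder's +y direction.
- tab_right (a point): grip point of the latch tab at the right (-y) end: the mirror image, at recorder x -20, y -226 mm; pulled in the recorder's -y direction (outwards).
- latch_left (a joint): travel of the left latch in m: 0 = bolt home in its strike, grows as the tab is pulled outwards, at most 0.014. The bolt is clear of the strike from 0.009 on. The spring pushes it home with 4 N at 0 and 10 N at 0.014. The latch moves with its keeper.
- latch_right (a joint): the same for the right latch.
- keeper_left (a joint): angle of the left bearing keeper in rad: 0 = shut, its cup over the shaft ball; grows as its front end (robot side, with the latch) rises; at most 1.1. A steel arm 120 mm long, 26 mm wide, about 0.3 kg, that falls shut by its own weight. With the bolt home it lifts only about 0.02 rad.
- keeper_right (a joint): the same for the right keeper.
- hinge_left (a point): hinge of the left keeper, at its far end (recorder x 80, y 170, z 160 mm); the hinge axis is parallel to the recorder's y axis. The tab's grip point lies 100 mm in front (-x) of it, 11 mm above it and 56 mm outwards, and swings up and back (+x) about it.
- hinge_right (a point): the same for the right keeper (recorder x 80, y -170, z 160 mm).

How it is judged:
By the outcome, as a careful person would: the job done as asked, in the order asked, and still so for the second after the job is handed in, while the arm keeps its last pose, push and grip.
It also fails if it takes over 35 s, if anything falls off the work surface, if the arm or the gripper's body presses on something with over 40 N, if the wrist force passes 120 N, or if a joint passes its speed limit or range.

## Working session

There is one attempt and no reset: what is moved stays moved. The work goes in short steps, Python scripts to look and compute and a tool call to move; the robot and the scene stay as the last step left them, time stands still between calls to the robot, and variables do not carry over. Pictures are saved under pics/ and viewed, and the job is handed in when it is done.

Besides the shell and the picture viewer there is one more tool, called after "Request:" by a JSON object that holds its "op" and its "data", one argument or row to a line. step_arm: Moves the arm, as the interface text tells. Its arguments: {"type":"object","properties":{"steps":{"type":"array","items":{"type":"array"}},"fingers":{"type":"number"},"grip_force":{"type":"number"}},"required":["steps"]}

```bash
ls; mkdir -p pics; python3 - <<'E'
from plant import *
import cv2
print(get_state())
for n in ("scene","side","wrist"):
    m=camera_model(n); print(n,m)
    cv2.imwrite(f"pics/{n}0.png",capture(n))
E
```

```text
pics
{'time_s': 0.0, 'joints': array([ 9.21384201e+01,  2.05926170e+01,  6.34745841e-01, -1.98143657e-02,
       -7.01374630e+01, -1.65085661e+01]), 'qd': array([-0.03041811,  0.10284696,  0.01024046, -0.02774099,  0.02200241,
       -0.06045224]), 'joint_torque': array([-8.07803626e-04, -5.82713842e+01,  2.93068850e+01,  6.99778005e+00,
        7.14774389e-03, -1.51418249e-04]), 'tcp_pos': array([0.16741764, 0.65343534, 0.24461768]), 'eef_rot': array([ 95.45466078,  89.90286256, -98.92223302]), 'contact_force': array([ 0.01936863, -0.40596125, -0.42708579]), 'moment': array([ 0.00054149,  0.0023768 , -0.02222736]), 'gripper_width': 0.08764239674589361}
scene {'intrinsics': array([[380.16198335,   0.        , 282.42434318],
       [  0.        , 380.16198335, 213.69368561],
       [  0.        ,   0.        ,   1.        ]]), 'rvec': array([ 0.80689739,  2.59588709, -1.06944065]), 'tvec': array([ 0.42959862, -0.14406089,  1.12845306])}
side {'intrinsics': array([[463.68161142,   0.        , 285.93104108],
       [  0.        , 463.68161142, 211.16676112],
       [  0.        ,   0.        ,   1.        ]]), 'rvec': array([ 0.23675317, -2.75639774,  1.31795748]), 'tvec': array([0.50965018, 0.1377366 , 0.88172191])}
wrist {'intrinsics': array([[329.64219   ,   0.        , 279.43899881],
       [  0.        , 329.64219   , 205.52610652],
       [  0.        ,   0.        ,   1.        ]]), 'rvec': array([-1.81797549,  2.34678531,  0.30032006]), 'tvec': array([ 0.67324822, -0.03235203,  0.38997862])}
```

View pics/scene0.png

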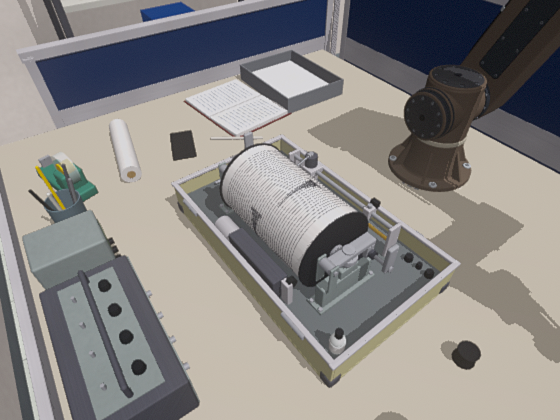

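View pics/side0.png

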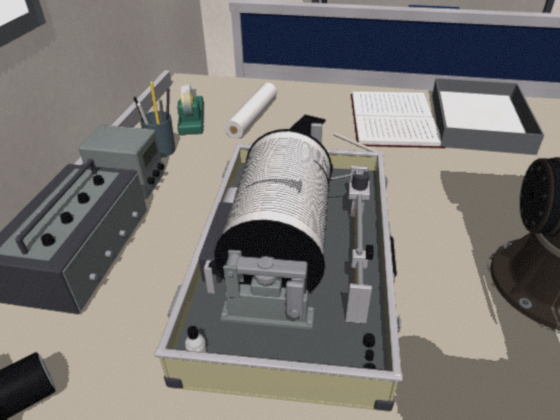

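View pics/wrist0.png

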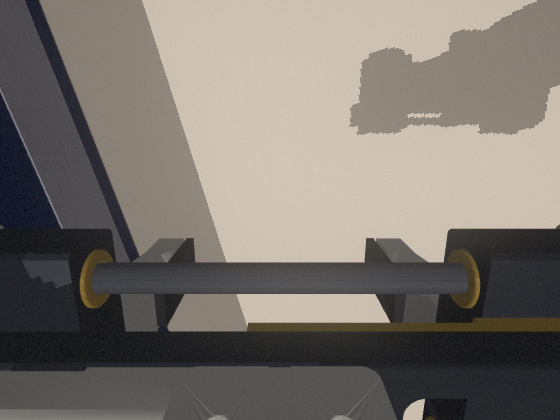

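```bash
python3 - <<'E'
import cv2,numpy as np
from plant import *
for n in("scene","side"):
    m=camera_model(n);R=cv2.Rodrigues(m["rvec"])[0];print(n,-R.T@m["tvec"])
a=cv2.imread("pics/scene0.png");b=cv2.imread("pics/side0.png")
cv2.imwrite("pics/sc_z.png",cv2.resize(a[120:390,165:465],(800,720))[:600])
cv2.imwrite("pics/sc_z2.png",cv2.resize(a[200:385,290:470],None,fx=3.2,fy=3.2,interpolation=cv2.INTER_CUBIC))
cv2.imwrite("pics/si_z.png",cv2.resize(b[230:420,150:410],None,fx=3,fy=3,interpolation=cv2.INTER_CUBIC))
cv2.imwrite("pics/si_z2.png",cv2.resize(b[110:300,190:420],None,fx=3,fy=3,interpolation=cv2.INTER_CUBIC))
E
```

```text
scene [0.85746921 0.49867447 0.70340967]
side [0.39697239 0.67832663 0.66214358]
```

View pics/sc_z2.png

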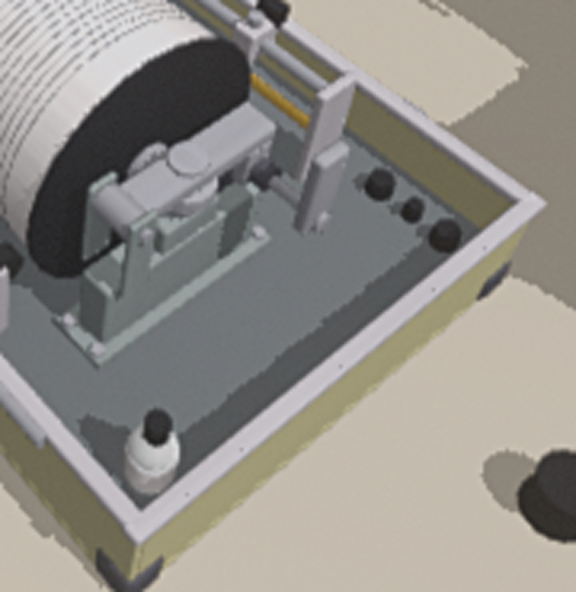

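View pics/si_z.png

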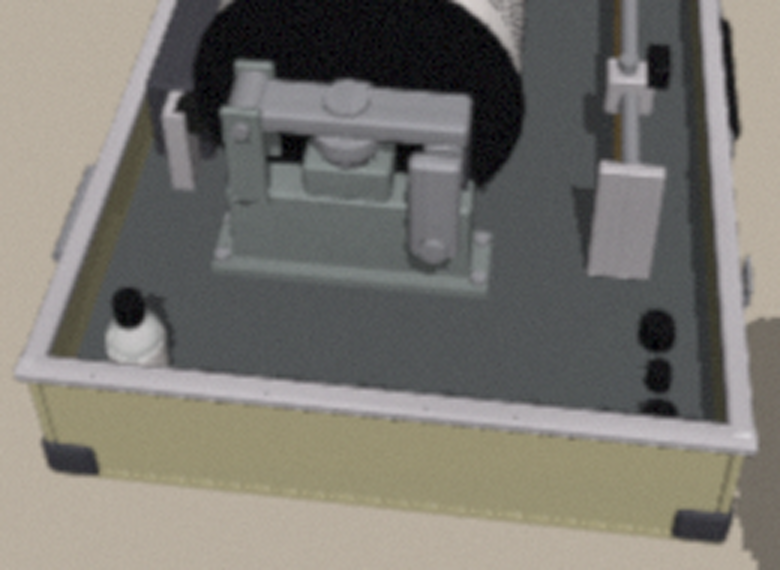

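View pics/si_z2.png

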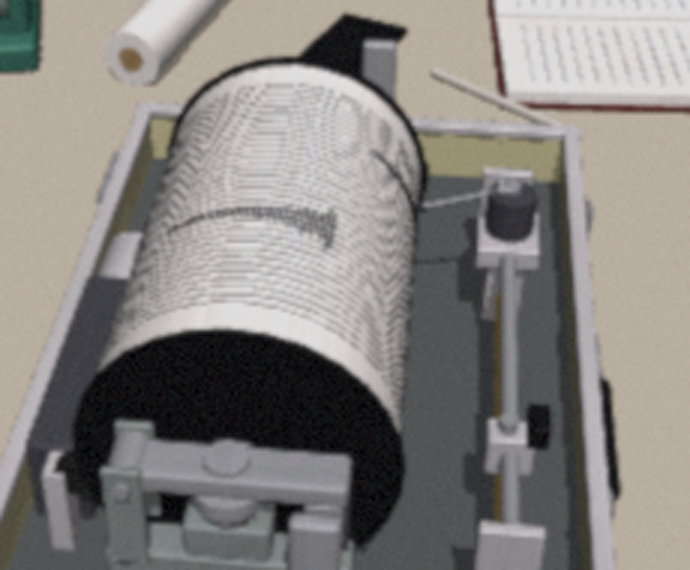

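View pics/sc_z.png

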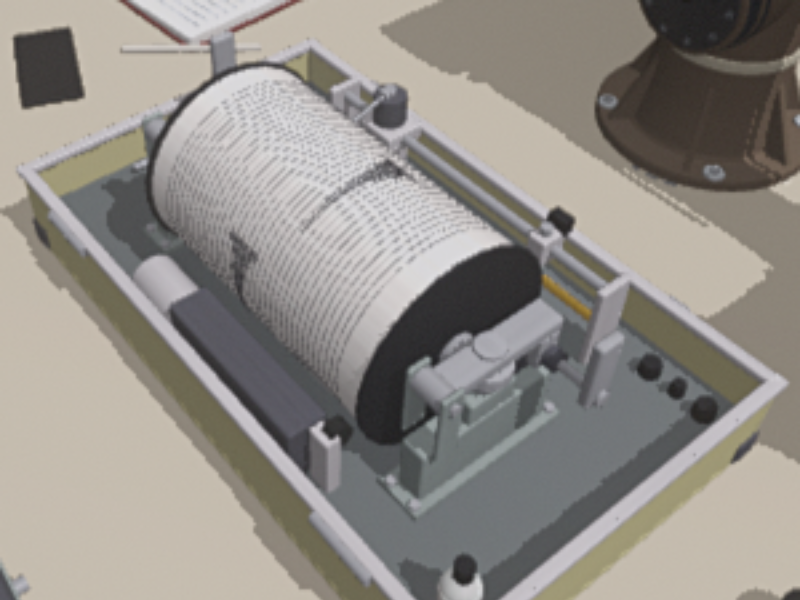

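```bash
cat > h.py <<'E'
import cv2,numpy as np
from plant import *
from scipy.optimize import least_squares
def proj(n,P,m=None):
    m=m or camera_model(n); return cv2.projectPoints(np.array(P,float).reshape(-1,1,3),m["rvec"],m["tvec"],m["intrinsics"],None)[0].reshape(-1,2)
def rec(p,P):
    c,s=np.cos(p[2]),np.sin(p[2]); return np.array(P)@np.array([[c,-s,0],[s,c,0],[0,0,1]]).T+[p[0],p[1],0]
E
python3 - <<'E'
from h import *
X=[[.17,.29,.09],[-.17,.29,.09],[.17,-.29,.09],[-.17,-.29,.09],[-.02,.226,.19]]
O={"side":[[156.5,351],[401.7,376.7],[238.3,144.3],[382.7,153.3],[295,282.3]],
"scene":[[333,368.7],[460.5,263.2],[173.2,183.7],[282,135],[394,247]]}
w=np.array([1,1,1,1,2])
f=lambda p:np.concatenate([((proj(n,rec(p,X))-O[n])*w[:,None]).ravel() for n in O])
r=least_squares(f,[.5,.3,0],loss='soft_l1');print(r.x,np.degrees(r.x[2]));print(f(r.x).reshape(-1,2).round(1))
# triangulate tab top
A=[]
for n in O:
    m=camera_model(n);R=cv2.Rodrigues(m["rvec"])[0];Pm=m["intrinsics"]@np.c_[R,m["tvec"]]
    u,v=O[n][4];A+=[u*Pm[2]-Pm[0],v*Pm[2]-Pm[1]]
h=np.linalg.svd(np.array(A))[2][-1];print("tri",h[:3]/h[3])
Q=[[-.02,.226,.171],[-.02,.226,.19],[.08,.17,.16],[-.02,.17,.16],[0.03,.17,.135],[-.115,-.09,.162]]
print(rec(r.x,Q).round(4))
for n in O:
    im=cv2.imread(f"pics/{n}0.png");
    bx=[[x,y,z] for x in(-.032,-.008) for y in(.221,.231) for z in(.127,.19)]
    for P,c in((X,(0,0,255)),(Q,(0,255,0)),(bx,(255,0,255))):
        for q in proj(n,rec(r.x,P)):cv2.circle(im,tuple(int(v*8) for v in q),10,c,-1,cv2.LINE_AA,3)
    y0,x0=(190,270) if n=="scene" else (220,180)
    cv2.imwrite(f"pics/ov_{n}.png",cv2.resize(im[y0:y0+190,x0:x0+230],None,fx=3,fy=3))
np.save("rec.npy",r.x)
E
```

```text
[0.49168257 0.03065422 0.05357134] 3.0694115817708454
[[ 0.6  2.8]
 [-2.1  2.6]
 [-0.3  0.6]
 [-0.7  0.2]
 [ 0.2  4. ]
 [ 0.  -3.3]
 [-2.5 -0.4]
 [ 0.2 -1.9]
 [ 0.2 -0.8]
 [-1.4 -0.6]]
tri [0.46018116 0.25620865 0.193301  ]
[[ 0.4596  0.2553  0.171 ]
 [ 0.4596  0.2553  0.19  ]
 [ 0.5625  0.2047  0.16  ]
 [ 0.4626  0.1993  0.16  ]
 [ 0.5125  0.202   0.135 ]
 [ 0.3817 -0.0654  0.162 ]]
```

View pics/ov_scene.png

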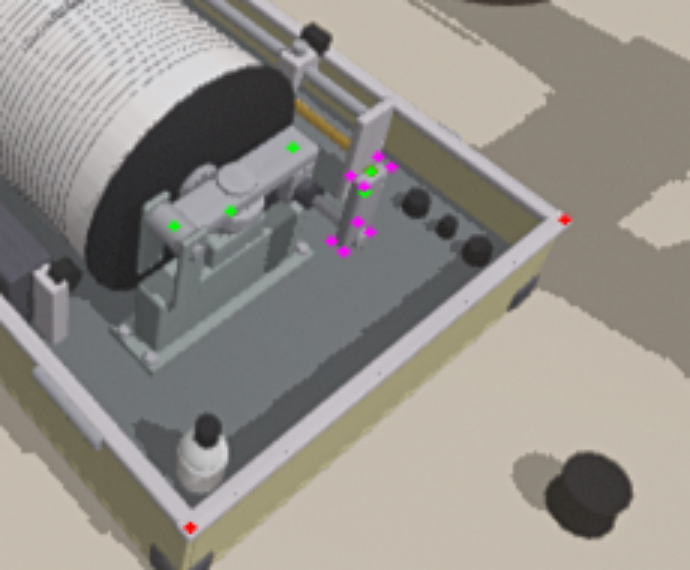

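View pics/ov_side.png

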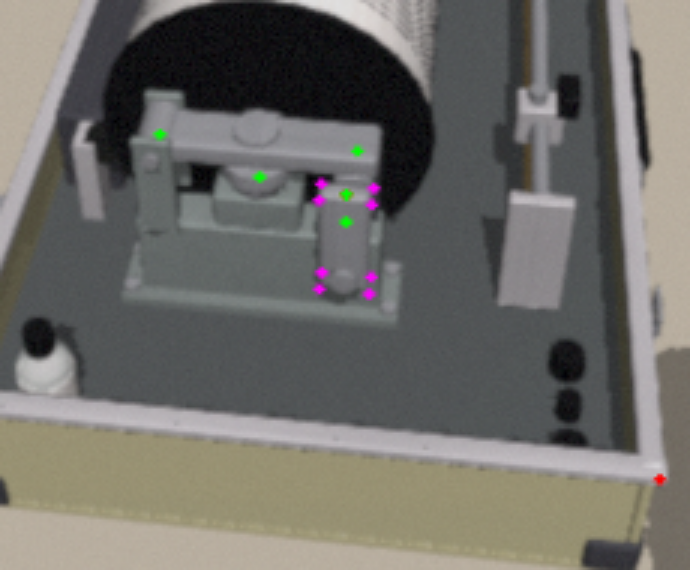

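```bash
cat >> h.py <<'E'
from scipy.spatial.transform import Rotation as Ro
p=np.load("rec.npy")
def st():
    s=get_state(); R=Ro.from_euler("xyz",s["eef_rot"],degrees=True).as_matrix()
    print("t",round(s["time_s"],2),"tcp",s["tcp_pos"].round(4),"F",s["contact_force"].round(1),"M",s["moment"].round(2),"w",round(s["gripper_width"],4))
    print("R cols x,y,z\n",R.round(3),"j",s["joints"].round(1))
    c,sn=np.cos(p[2]),np.sin(p[2]);Rr=np.array([[c,-sn,0],[sn,c,0],[0,0,1]])
    rp=Rr.T@(s["tcp_pos"]-[p[0],p[1],0]); print("rec frame",rp.round(4),"tool y in rec",(Rr.T@R)[:,1].round(3), "z",(Rr.T@R)[:,2].round(3))
    return s,R,Rr,rp
def togo(t):
    s,R,Rr,rp=st(); d=Rr@(np.array(t)-rp); print("tool units to",t,(R.T@d/.02).round(2))
E
python3 -c "
from h import *
togo([-.024,.232,.30])"
```

```text
t 0.15 tcp [0.1675 0.6535 0.2448] F [ 0.  -0.  -0.1] M [ 0.05 -0.02  0.02] w 0.0878
R cols x,y,z
 [[-0.    -0.248 -0.969]
 [-0.001 -0.969  0.248]
 [-1.     0.001 -0.   ]] j [ 92.1  20.6   0.6  -0.  -70.1 -16.5]
rec frame [-0.2904  0.6394  0.2448] tool y in rec [-0.3   -0.954  0.001] z [-0.954  0.3   -0.   ]
tool units to [-0.024, 0.232, 0.3] [ -2.74  15.44 -18.81]
```

Request:
{"op": "step_arm", "data": {
  "steps": [
    [[-0.7,0,0],-0.73],
    [[-0.7,0,0],-0.73],
    [[-0.7,0,0],-0.73],
    [[-0.7,0,0],-0.73]
  ],
  "fingers": 0.636,
  "grip_force": 25
}}

```text
time_s: 0.48
tcp_pos: [0.1675, 0.6536, 0.3018]
eef_rot: [80.6, 89.9, -96.0]
contact_force: [-0.8, -0.3, -1.2]
gripper_width: 0.0665
```

Request:
{"op": "step_arm", "data": {
  "steps": [
    [[0,0.9,-0.6],0],
    [[0,0.9,-0.6],0],
    [[0,0.9,-0.6],0],
    [[0,0.9,-0.6],0],
    [[0,0.9,-0.6],0],
    [[0,0.9,-0.6],0],
    [[0,0.9,-0.6],0],
    [[0,0.9,-0.6],0],
    [[0,0.9,-0.6],0],
    [[0,0.9,-0.6],0],
    [[0,0.9,-0.6],0],
    [[0,0.9,-0.6],0],
    [[0,0.9,-0.6],0],
    [[0,0.9,-0.6],0],
    [[0,0.9,-0.6],0],
    [[0,0.9,-0.6],0],
    [[0,0.9,-0.6],0],
    [[0,0.9,-0.6],0],
    [[0,0,0],0],
    [[0,0,0],0]
  ]
}}

```text
time_s: 2.15
tcp_pos: [0.4016, 0.3411, 0.3015]
eef_rot: [-15.7, 90.0, 167.3]
contact_force: [0.2, 0.3, -0.2]
gripper_width: 0.0321
```

```bash
python3 -c "
from h import *
togo([-.024,.232,.30])"
```

```text
t 2.15 tcp [0.4016 0.3411 0.3015] F [ 0.2  0.3 -0.2] M [-0.02  0.    0.04] w 0.0321
R cols x,y,z
 [[-0.     0.053 -0.999]
 [ 0.    -0.999 -0.053]
 [-1.    -0.     0.   ]] j [ 61.7   4.6 -12.7  -0.  -72.7  31.3]
rec frame [-0.0734  0.3148  0.3015] tool y in rec [-0.001 -1.    -0.   ] z [-1.     0.001  0.   ]
tool units to [-0.024, 0.232, 0.3] [ 0.08  4.14 -2.47]
```

Request:
{"op": "step_arm", "data": {
  "steps": [
    [[0,0.8,-0.5],0],
    [[0,0.8,-0.5],0],
    [[0,0.8,-0.5],0],
    [[0,0.8,-0.5],0],
    [[0.1,0.94,-0.47],0],
    [[0.8,0,0],0],
    [[0.8,0,0],0],
    [[0.9,0,0],0],
    [[0,0,0],0],
    [[0,0,0],0],
    [[0,0,0],0]
  ]
}}

```text
time_s: 3.07
tcp_pos: [0.4552, 0.2629, 0.2505]
eef_rot: [-164.1, 89.9, 19.1]
contact_force: [0.3, 0.8, -0.2]
gripper_width: 0.0316
```

```bash
python3 - <<'E'
from h import *
togo([-.024,.232,.181])
m=camera_model("wrist")
w=capture("wrist"); 
T=[[x,y,.19] for x in(-.032,-.008) for y in(.221,.231)]
for q in proj("wrist",rec(p,T),m):
    print(q)
    if abs(q).max()<2000: cv2.circle(w,tuple(int(v*8) for v in q),16,(255,0,255),-1,cv2.LINE_AA,3)
cv2.imwrite("pics/w1.png",w)
for n,(y0,x0) in(("scene",(130,260)),("side",(130,150))):
    im=capture(n);cv2.imwrite(f"pics/{n}1.png",cv2.resize(im[y0:y0+190,x0:x0+260],None,fx=3,fy=3))
E
```

```text
t 3.07 tcp [0.4552 0.2629 0.2505] F [ 0.3  0.8 -0.2] M [ 0.05 -0.08 -0.03] w 0.0316
R cols x,y,z
 [[ 0.001  0.056 -0.998]
 [ 0.    -0.998 -0.056]
 [-1.    -0.    -0.001]] j [ 51.4   6.2 -17.6   0.  -66.1  41.8]
rec frame [-0.024   0.2339  0.2505] tool y in rec [ 0.002 -1.    -0.   ] z [-1.    -0.002 -0.001]
tool units to [-0.024, 0.232, 0.181] [3.48 0.09 0.  ]
[297.72992789 241.17834868]
[282.24284393 241.16841184]
[298.29477813 205.20440421]
[282.35385523 205.19352778]
```

View pics/w1.png

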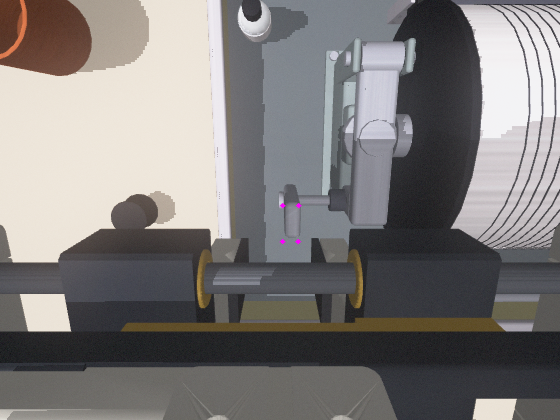

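View pics/scene1.png

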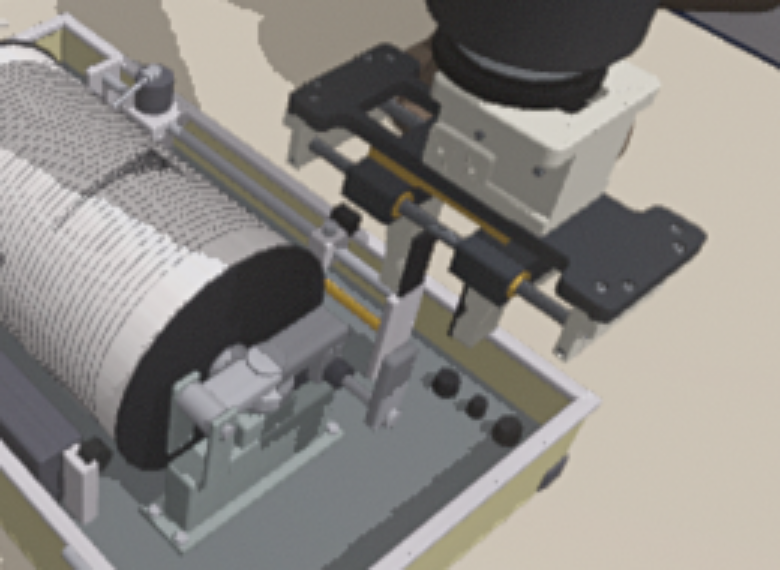

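View pics/side1.png

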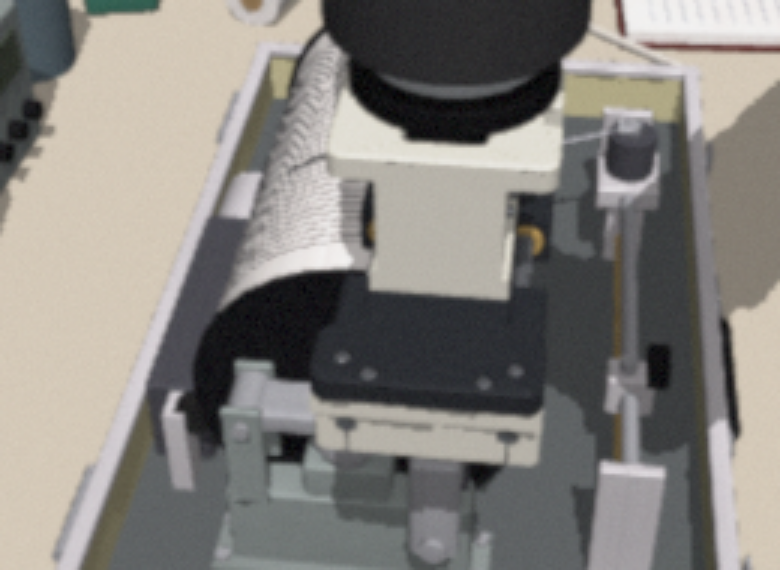

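Request:
{"op": "step_arm", "data": {
  "steps": [
    [[0,0.15,0],0],
    [[0,0,0],0],
    [[0,0,0],0]
  ],
  "fingers": 0.585
}}

```text
time_s: 3.47
tcp_pos: [0.4551, 0.2592, 0.2499]
eef_rot: [-135.8, 90.0, 47.4]
contact_force: [-0.6, -0.2, 0.4]
gripper_width: 0.0364
```

Request:
{"op": "step_arm", "data": {
  "steps": [
    [[0.4,0,0],0],
    [[0.4,0,0],0],
    [[0.4,0,0],0],
    [[0.4,0,0],0],
    [[0.4,0,0],0],
    [[0.4,0,0],0],
    [[0.4,0,0],0],
    [[0.3,0,0],0],
    [[0.2,0,0],0],
    [[0.15,0,0],0],
    [[0,0,0],0],
    [[0,0,0],0]
  ]
}}

```text
time_s: 4.47
tcp_pos: [0.4552, 0.2594, 0.1807]
eef_rot: [-161.2, 90.0, 22.0]
contact_force: [-0.2, 0.5, -0.5]
gripper_width: 0.0366
```

```bash
python3 - <<'E'
from h import *
togo([-.024,.231,.181])
cv2.imwrite("pics/w2.png",capture("wrist"))
im=capture("scene");cv2.imwrite("pics/scene2.png",cv2.resize(im[150:340,260:500],None,fx=3,fy=3))
E
```

```text
t 4.47 tcp [0.4552 0.2594 0.1807] F [-0.2  0.5 -0.5] M [-0.03 -0.01  0.03] w 0.0366
R cols x,y,z
 [[ 0.     0.055 -0.998]
 [ 0.    -0.998 -0.055]
 [-1.    -0.    -0.   ]] j [ 51.2   9.4 -23.6   0.  -57.   42. ]
rec frame [-0.0242  0.2303  0.1807] tool y in rec [ 0.001 -1.    -0.   ] z [-1.    -0.001 -0.   ]
tool units to [-0.024, 0.231, 0.181] [-0.02 -0.03 -0.01]
```

View pics/w2.png

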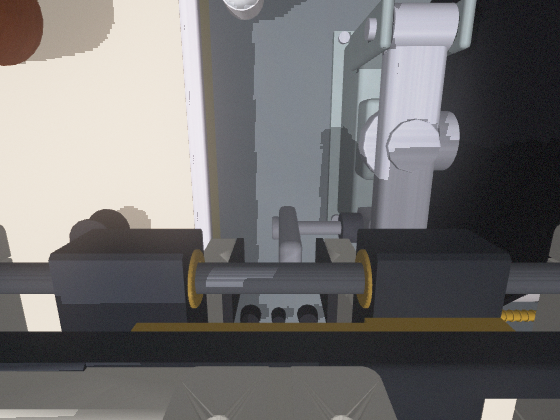

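View pics/scene2.png

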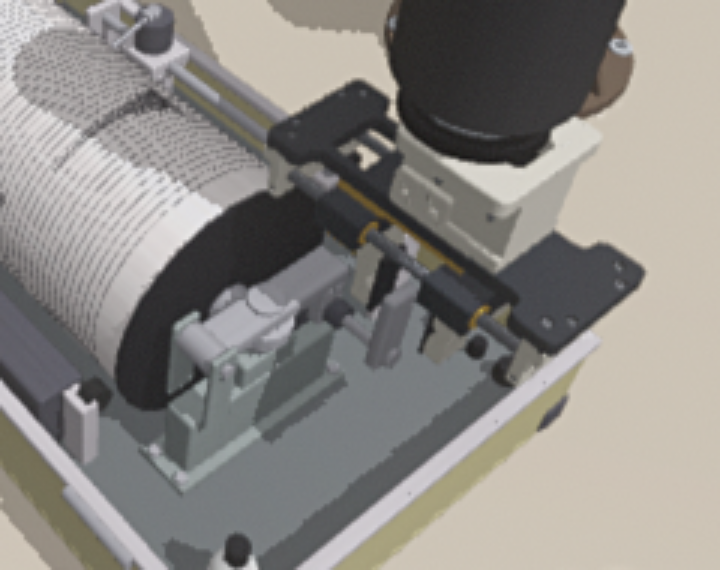

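Request:
{"op": "step_arm", "data": {
  "steps": [
    [[0,0,0],0],
    [[0,0,0],0],
    [[0,0,0],0],
    [[0,0,0],0],
    [[0,0,0],0],
    [[0,0,0],0]
  ],
  "fingers": 1,
  "grip_force": 25
}}

```text
time_s: 5.07
tcp_pos: [0.4551, 0.2582, 0.1807]
eef_rot: [83.1, 89.9, -93.7]
contact_force: [1.3, -5.5, 2.5]
gripper_width: 0.0096
```

```bash
python3 - <<'E'
from h import *
st()
cv2.imwrite("pics/w3.png",capture("wrist"))
E
```

```text
t 5.07 tcp [0.4551 0.2582 0.1807] F [ 1.3 -5.5  2.5] M [-2.1  -0.59  0.02] w 0.0096
R cols x,y,z
 [[-0.     0.055 -0.998]
 [-0.002 -0.998 -0.055]
 [-1.     0.002  0.   ]] j [ 51.1   9.4 -23.6   0.1 -57.1  42. ]
rec frame [-0.0243  0.2292  0.1807] tool y in rec [ 0.001 -1.     0.002] z [-1.    -0.001  0.   ]
```

View pics/w3.png

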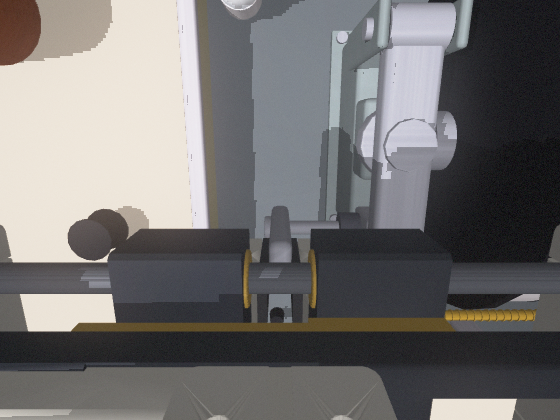

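Request:
{"op": "step_arm", "data": {
  "steps": [
    [[0,-0.1,0],0],
    [[0,-0.1,0],0],
    [[0,-0.1,0],0],
    [[0,-0.1,0],0],
    [[0,-0.05,0],0],
    [[0,0,0],0],
    [[0,0,0],0],
    [[0,0,0],0]
  ]
}}

```text
time_s: 5.78
tcp_pos: [0.4546, 0.2662, 0.1807]
eef_rot: [80.6, 89.8, -96.2]
contact_force: [3.0, -8.7, 3.0]
gripper_width: 0.0098
```

```bash
python3 - <<'E'
from h import *
st()
cv2.imwrite("pics/w4.png",capture("wrist")); st()
E
```

```text
t 5.78 tcp [0.4546 0.2662 0.1807] F [ 3.  -8.7  3. ] M [-3.37 -1.03 -0.03] w 0.0098
R cols x,y,z
 [[-0.     0.055 -0.998]
 [-0.004 -0.998 -0.055]
 [-1.     0.004  0.001]] j [ 51.8   9.8 -23.2   0.1 -57.2  41.3]
rec frame [-0.0244  0.2372  0.1807] tool y in rec [ 0.001 -1.     0.004] z [-1.    -0.001  0.001]
t 5.83 tcp [0.4546 0.2661 0.1807] F [ 1.9 -9.1  3.2] M [-3.36 -1.   -0.01] w 0.01
R cols x,y,z
 [[-0.     0.055 -0.999]
 [-0.004 -0.998 -0.055]
 [-1.     0.004  0.001]] j [ 51.8   9.8 -23.2   0.1 -57.2  41.3]
rec frame [-0.0244  0.2371  0.1807] tool y in rec [ 0.001 -1.     0.004] z [-1.    -0.001  0.001]
```

View pics/w4.png

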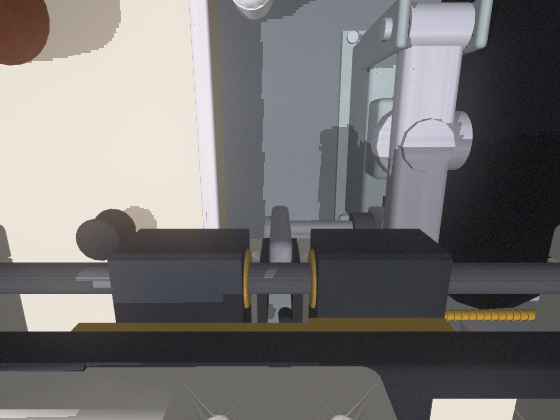

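Request:
{"op": "step_arm", "data": {
  "steps": [
    [[-0.15,0,-0.03],0],
    [[-0.15,0,-0.04],0],
    [[-0.15,0,-0.04],0],
    [[0,0,0],0]
  ]
}}

```text
time_s: 6.17
tcp_pos: [0.4556, 0.2654, 0.1884]
eef_rot: [52.5, 89.6, -124.4]
contact_force: [2.6, -8.0, -4.1]
gripper_width: 0.0097
```

Request:
{"op": "step_arm", "data": {
  "steps": [
    [[-0.22,0,-0.07],0],
    [[-0.22,0,-0.08],0],
    [[-0.21,0,-0.09],0],
    [[-0.21,0,-0.1],0],
    [[0,0,0],0],
    [[0,0,0],0]
  ]
}}

```text
time_s: 6.67
tcp_pos: [0.4612, 0.2654, 0.205]
eef_rot: [43.5, 89.5, -133.4]
contact_force: [-4.7, -8.3, -0.3]
gripper_width: 0.0098
```

```bash
python3 - <<'E'
from h import *
st()
cv2.imwrite("pics/w5.png",capture("wrist"))
im=capture("scene");cv2.imwrite("pics/scene5.png",cv2.resize(im[150:340,260:500],None,fx=3,fy=3))
E
```

```text
t 6.67 tcp [0.4612 0.2654 0.205 ] F [-4.7 -8.3 -0.3] M [-3.21  1.58  0.01] w 0.0098
R cols x,y,z
 [[-0.006  0.054 -0.999]
 [-0.006 -0.999 -0.054]
 [-1.     0.006  0.006]] j [ 51.    9.2 -20.3  -0.  -61.   42.1]
rec frame [-0.0179  0.2361  0.205 ] tool y in rec [ 0.    -1.     0.006] z [-1.    -0.     0.006]
```

View pics/w5.png

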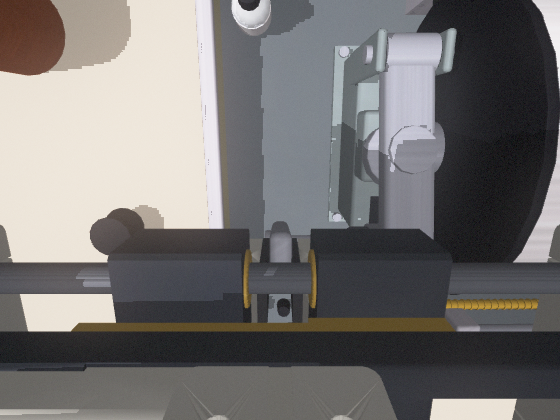

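View pics/scene5.png

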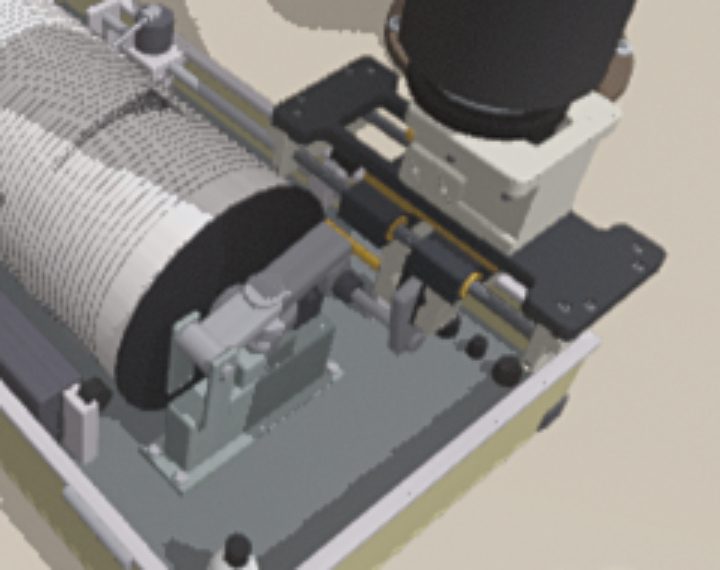

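Request:
{"op": "step_arm", "data": {
  "steps": [
    [[-0.21,0,-0.11],0],
    [[-0.2,0,-0.115],0],
    [[-0.195,0,-0.125],0],
    [[-0.19,0,-0.13],0],
    [[-0.18,0,-0.145],0],
    [[-0.18,0,-0.145],0],
    [[0,0,0],0]
  ]
}}

```text
time_s: 7.35
tcp_pos: [0.4764, 0.2663, 0.2286]
eef_rot: [41.3, 89.5, -135.6]
contact_force: [-8.4, -8.8, 2.7]
gripper_width: 0.0097
```

```bash
python3 - <<'E'
from h import *
st()
im=capture("scene");cv2.imwrite("pics/scene6.png",cv2.resize(im[150:340,260:500],None,fx=3,fy=3))
E
```

```text
t 7.35 tcp [0.4764 0.2663 0.2286] F [-8.4 -8.8  2.7] M [-3.3   2.89  0.09] w 0.0097
R cols x,y,z
 [[-0.006  0.054 -0.999]
 [-0.006 -0.999 -0.054]
 [-1.     0.006  0.007]] j [ 49.7   9.4 -16.8  -0.1 -64.3  43.4]
rec frame [-0.0026  0.2361  0.2286] tool y in rec [ 0.    -1.     0.006] z [-1.    -0.     0.007]
```

View pics/scene6.png

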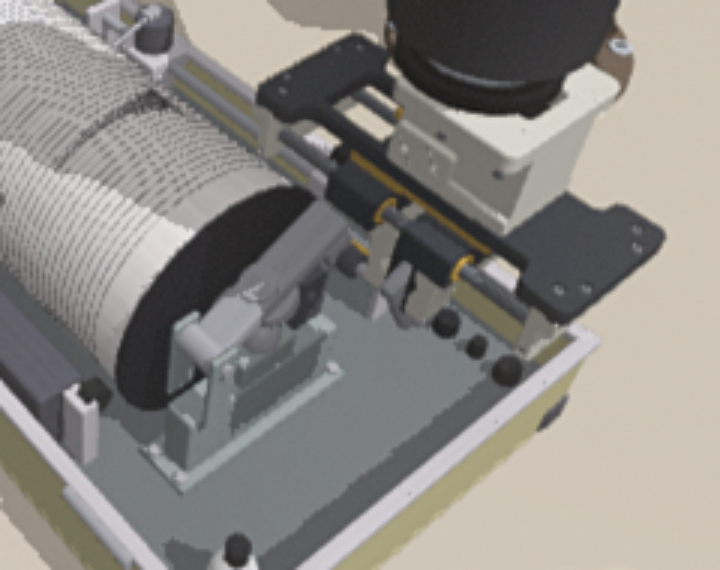

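Request:
{"op": "step_arm", "data": {
  "steps": [
    [[-0.2,0,-0.13],0],
    [[-0.18,0,-0.15],0],
    [[-0.17,0,-0.16],0],
    [[-0.16,0,-0.17],0],
    [[-0.15,0,-0.18],0],
    [[-0.13,0,-0.19],0],
    [[0,0,0],0],
    [[0,0,0],0],
    [[0,0,0],0]
  ]
}}

```text
time_s: 8.15
tcp_pos: [0.4966, 0.2677, 0.2485]
eef_rot: [45.9, 89.6, -131.0]
contact_force: [-3.9, -9.2, 1.1]
gripper_width: 0.0098
```

```bash
python3 - <<'E'
from h import *
s,R,Rr,rp=st()
r=rp-[.08,0,.16]; a=np.degrees(np.arctan2(r[2],-r[0])-np.arctan2(.0207,.1044)); print("angle by TCP",a)
for n,(y0,x0) in(("scene",(150,260)),("side",(190,170))):
    im=capture(n);cv2.imwrite(f"pics/{n}7.png",cv2.resize(im[y0:y0+190,x0:x0+260],None,fx=3,fy=3))
cv2.imwrite("pics/w7.png",capture("wrist"))
E
```

```text
t 8.15 tcp [0.4966 0.2677 0.2485] F [-3.9 -9.2  1.1] M [-3.26  1.75  0.05] w 0.0098
R cols x,y,z
 [[-0.005  0.054 -0.999]
 [-0.006 -0.999 -0.054]
 [-1.     0.005  0.005]] j [ 48.2  10.3 -13.    0.  -67.1  44.9]
rec frame [0.0176 0.2365 0.2485] tool y in rec [ 0.001 -1.     0.005] z [-1.    -0.001  0.005]
angle by TCP 43.61230988868797
```

View pics/scene7.png

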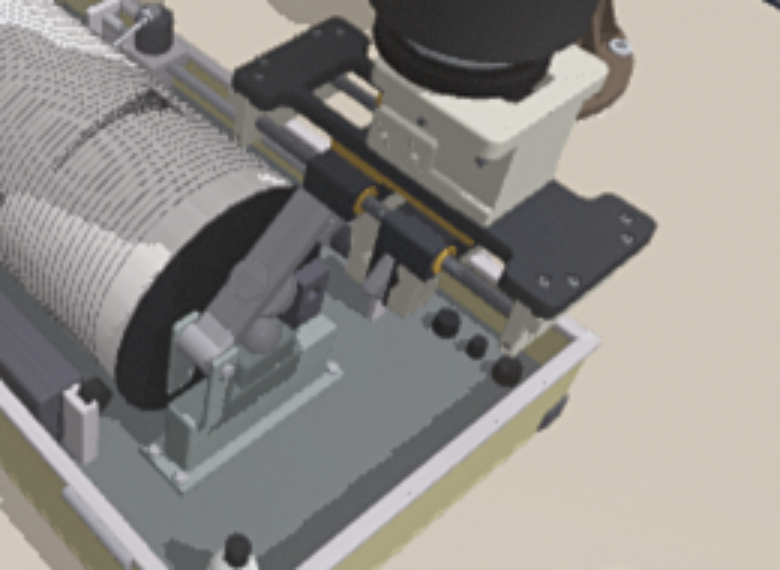

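View pics/side7.png

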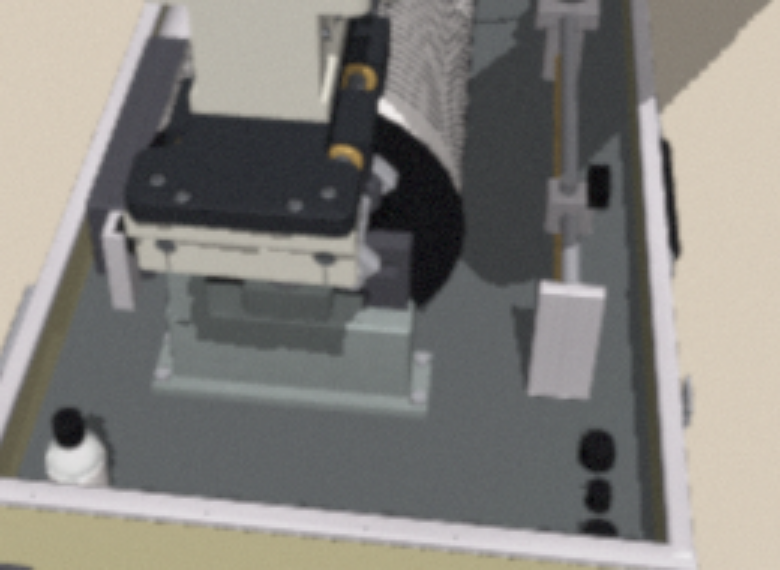

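View pics/w7.png

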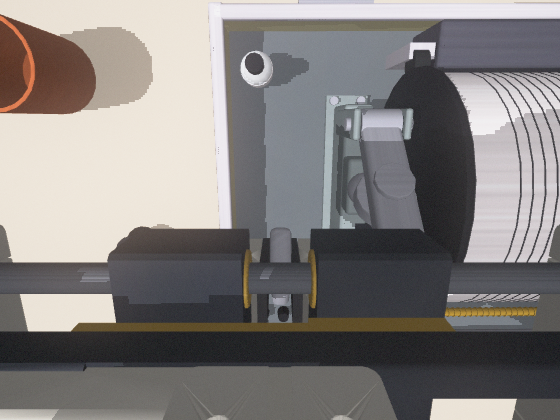

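```bash
python3 - <<'E'
from h import *
im=cv2.imread("pics/scene7.png")
for a in (35,40,45,50):
    t=np.radians(a);P=[[.08-d*np.cos(t),.17,.16+d*np.sin(t)] for d in(0,.05,.09,.12)]
    print(a,((proj("scene",rec(p,P))-[260,150])*3).round(0).tolist())
    for q in (proj("scene",rec(p,P))-[260,150])*3: cv2.circle(im,tuple(int(v) for v in q),3,(0,5*(a-35)*3,255),-1)
cv2.imwrite("pics/s8.png",im)
st()
E
```

```text
35 [[203.0, 345.0], [259.0, 281.0], [304.0, 229.0], [337.0, 190.0]]
40 [[203.0, 345.0], [256.0, 279.0], [299.0, 226.0], [332.0, 185.0]]
45 [[203.0, 345.0], [253.0, 278.0], [294.0, 223.0], [326.0, 181.0]]
50 [[203.0, 345.0], [250.0, 277.0], [288.0, 221.0], [318.0, 178.0]]
t 8.3 tcp [0.4966 0.2677 0.2486] F [-5.7 -8.7  1.3] M [-3.23  1.74  0.06] w 0.0099
R cols x,y,z
 [[-0.005  0.054 -0.999]
 [-0.006 -0.999 -0.054]
 [-1.     0.005  0.005]] j [ 48.2  10.3 -13.    0.  -67.1  44.9]
rec frame [0.0176 0.2365 0.2486] tool y in rec [ 0.001 -1.     0.005] z [-1.    -0.001  0.005]
```

View pics/s8.png

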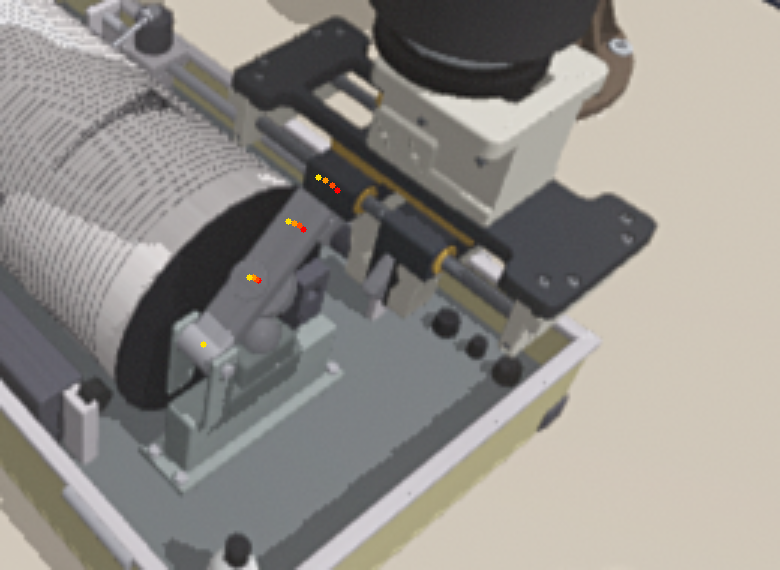

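Request:
{"op": "step_arm", "data": {
  "steps": [
    [[-0.08,0,-0.08],0],
    [[0,0,0],0],
    [[0,0,0],0],
    [[0,0,0],0],
    [[0,0,0],0],
    [[0,0,0],0],
    [[0,0,0],0]
  ]
}}

```text
time_s: 8.88
tcp_pos: [0.4981, 0.2677, 0.2498]
eef_rot: [44.7, 89.6, -132.2]
contact_force: [-3.4, -8.7, 0.9]
gripper_width: 0.0098
```

```bash
python3 - <<'E'
from h import *
s,R,Rr,rp=st()
r=rp-[.08,0,.16]; print("angle",np.degrees(np.arctan2(r[2],-r[0])-np.arctan2(.0207,.1044)), "qd",s["qd"].round(2))
print(close_job())
E
```

```text
t 8.88 tcp [0.4981 0.2677 0.2498] F [-3.4 -8.7  0.9] M [-3.28  1.54  0.18] w 0.0098
R cols x,y,z
 [[-0.005  0.054 -0.999]
 [-0.006 -0.999 -0.054]
 [-1.     0.006  0.006]] j [ 48.1  10.4 -12.7  -0.  -67.4  45. ]
rec frame [0.0191 0.2364 0.2498] tool y in rec [ 0.001 -1.     0.006] z [-1.    -0.001  0.006]
angle 44.626422806366435 qd [-0.05 -0.07 -0.06 -0.06 -0.06  0.05]
the job is handed in; nothing more can be done
None
```

The left bearing keeper is off the shaft ball and held raised at about 45°; I handed the job in at 8.9 s with the arm still holding it. The pen carriage is at the right end, so the left end was the one to open.

- **Latch:** I gripped the left tab and pulled it out about 11–12 mm, judged from the tool position and a spring force of about 9 N. The bolt is clear from 9 mm. I then swung the keeper up about its hinge, with the tab turning between the pads.
- **Final state:** The tool position gives about 44.6°. A picture taken just before the last 1° nudge agreed with roughly 43–45°. The tab is still gripped at 9.8 mm with about 9 N of latch spring force, and the arm is at rest.
- **Forces:** Readings at the end of each move never exceeded about 13 N. I saw no sign of contact with the drum or the pen carriage. I never went near the right-hand keeper, but I took no close-up of it at the end.
- **Disagreement:** Around 30° the force pointing back from the hinge rose to about 8 N. My estimate of the hinge position was probably 1–2 mm off, so I widened the arc slightly and it dropped to about 3–4 N.

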